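# Fit the clamp plate over the permeameter's tie rods and latch it

### The job

Pick up the clamp plate by its handle, lay it lightly on the tips of the permeameter's two tie rods and slide it about until both holes drop over the rods and it lies fully home, flat on the core ring. Then slide the steel latch all the way in over the plate's edge and let go. Be gentle: never press the plate against the permeameter with more than about 30 N, and leave everything else on the bench where it is.

Things in the scene. Friction and masses are not known exactly. Their poses are not given: they have to be found in the camera images.
- base: Fixed permeameter: aluminium base slab 150 x 168 x 15 mm (x, y, z), from y = -110 to +58 mm. Origin on the bench at the socket's centre, z up. It carries a core ring between two tie rods (see socket) and, on its -y side, a slide latch.
- socket (a point): Socket centre, 55 mm above the bench, base axes. A core ring 72 mm across (flat top at 55 mm) and two vertical 8 mm rods, 96 mm apart along x, tips (edges broken 0.6 mm) at 68 mm, form one rigid unit, parallel to the base but clamped off-centre in the wide socket: anywhere within +-10 mm in x and +-7 mm in y of this point. That offset is not measured; it stays fixed.
- latch_block (a point): Top centre, 63 mm above the bench, of the fixed 34 x 34 mm block on the base (base x = 0, y = -88 mm) that guides the latch; two guide lips on it, 4 mm thick, at x = +-15 mm, reach up to 70 mm.
- plate: Loose aluminium clamp plate 130 x 76 x 8 mm (x, y, z), about 0.35 kg, flat on the bench at first. Origin at the centre of its underside, z up. Two 12 mm through holes at x = +-48 mm, y = 0; same either way round. Underside 55 mm above the bench when home on the core ring (rods then stand 5 mm proud of its top), 68 mm when on the rod tips.
- handle (a point): Centre of the plate's handle, 40 mm above the plate's underside: a black bar 14 mm thick along the plate's x, 40 mm long along its y, from 30 to 50 mm above the underside, on one stem 10 x 16 mm (x, y).
- latch (a joint): Slide latch, in m: 0 = drawn back, 0.033 = fully in. Moves along the base's +y, about 2 N of friction, stays where left. Steel tongue 22 mm wide, from 65.5 to 71.5 mm above the bench; its tip is at base y = -54 mm drawn back, -21 mm fully in, where it covers the edge of a home plate. A plate not home blocks it.
- latch_tab (a point): Centre of the latch's upright finger tab: 24 mm wide along the base's x, 10 mm thick along its y, from 71.5 to 101.5 mm above the bench. Moves with the latch: base x = 0, y = -94 mm drawn back, -61 mm fully in.
- bung: Bystander: green rubber bung, 32 mm across, 32 mm tall, standing on the bench; origin under its centre.
- spanner: Bystander: flat brass double ring spanner, 130 mm long along its x, 30 mm wide, 6 mm thick; origin under its centre.
- core_ring: Bystander: spare stainless core ring with three lugs, 72 mm across without the lugs, 50 mm tall; origin at the centre of its underside.
- cap: Bystander: clear acrylic cap, 90 mm across, 42 mm tall with its brass nipple; origin at the centre of its underside.
- tamper: Bystander: upright tamping rod, steel foot 48 mm across, wooden grip, 160 mm tall; origin at the centre of its underside.
- tin: Bystander: steel sample tin, 70 mm across, 50 mm tall; origin at the centre of its underside.
Not all that is in view belongs to the job. Leave any brown, orange or purple look-alike of the plate alone.

How it is judged:
On the way, in this order (a step that is already met when the one before it is completed fails the run):
1. the plate is home: both holes over the rods, flat on the core ring (z of plate in the frame of base between 0.05 and 0.058 m and horizontal distance between plate and base below 0.02 m and angle between plate's own z axis and vertical below 0.05 rad and angle between the x axis of plate and the x axis of base, either way round below 0.12 rad), for 0.2 s.
2. the latch is slid fully in over the home plate (all of step 1 and value of joint latch above 0.028 m), for 0.2 s.
At the end, for the whole second after the job is handed in: The plate is home: its underside less than 58 mm above the bench (55 mm = flat on the core ring), within 3 degrees of level, within 20 mm of the base's origin sideways, its long axis within 7 degrees of the base's x axis (either way round), at rest; the latch reads more than 28 mm (all of step 2 and linear speed of plate below 0.02 m/s); the robot touches nothing.
It fails at once if the plate is pressed against the permeameter with more than 35 N (contact force between plate and base above 35 N).
It fails at once if a bystander is moved more than 30 mm (distance of any of bung, spanner, core_ring, cap, tamper, tin from where it was at the start of the episode above 0.03 m).
It also fails if it takes over 72 s, if anything falls off the work surface, if the arm or the gripper's body presses on something with over 40 N, if the wrist force passes 120 N, or if a joint passes its speed limit or range.

### The arm

A 6-joint arm with a two-finger parallel gripper is mounted at the origin on the work surface. World frame = base frame: x ahead of the robot, y to its left, z up, the work surface at z = 0. Lengths are in m, angles in rad, forces in N, time in s.
With the tool pointing down it reaches from about 0.35 to 0.775 m from the base axis. Payload 5.5 kg.
Tool frame: the origin (TCP) lies midway between the tips of the shut fingers; the grasp point (between the pads) lies 19 mm behind it; x points along the fingers, y is the direction in which the jaws open and shut, and the axes are right-handed (so a half turn about x gives the same grasp; the last joint's range is limited). The gripper opens to 85 mm and grips with 20 to 120 N. Pads are 22 mm wide; open, the fingers measure 114 mm over their backs; the gripper's body (76 mm by 85 mm) begins 54 mm behind the grasp point. The pads swing forward as they close: fully open they stand 13 mm farther back than shut.
Start: joints at [-1.473, 0.313, 0.046, 1.304, 0, 1.431], TCP at [0.135, -0.559, 0.231] pointing down, gripper open.
Joint ranges: [-2.76, 2.76], [-0.86, 1.69], [-1.03, 1.26], [-2.2, 2.34], [-1.47, 1.5], [-3.14, 3.14]. Speed limits (rad/s): [2.57, 2.57, 3.14, 3.14, 3.14, 3.14].

### API

Orientations are given as a unit quaternion [w, x, y, z].
In Python, from workcell import env, optics, order, models gives the robot as it stands. The module is installed in compiled form; this text tells all that it offers.
- The arm moves only by the tool servo_tool, never from a script. Its argument "moves" is a list of rows, each a list of 5 numbers: the shift along the tool's x, y, z in cm, then the turn about the tool's x in rad, then the closure, from -1 (fully open) to 1 (shut). A call has exactly 10 rows; each row shifts and turns the commanded pose from where the row before left it, along the tool's axes as they then stand; what a row does not reach is not made up. A row lasts 1/8 s, in which the tool goes at most 62.5 mm and 10.7 degrees, less where a joint would pass 70% of its speed; a pose out of reach is approached as far as the arm can. A call is refused whole if a number of a shift passes 6.25 or a number of a turn 0.188, either way. A call with a gripper value outside its range is refused whole. The fingers move at their own pace and stop on an object; "grip_force" is the grip in N (left out, the last holds). Time passes only in rows, so rows that do not move let the fingers close, or fill a call up. It gives the time, the measured TCP pose, the force and the opening at its end, in the units of the state.
- env.get_state(): the state, without advancing time (a new reading comes with each control period).
- optics.read_camera(name): name is "scene" or "side" or "wrist"; returns a dict with "pixels" (420x560x3 uint8, blue, green, red), "vertical_fov" (degrees; the focal length in pixels is half the picture's height over the tangent of half this angle, whatever the lens; pixels are square), "cx", "cy" (the principal point, pixels), "extrinsics" (4x4, takes a point from world to camera coordinates). Camera axes: x right, y up, looking along -z (the intrinsics and any distortion apply to the point x, -y, -z); pixel columns grow to the right and rows downward; lengths in m; the calibration is good to about 2 mm. A picture is of the moment at which its call begins. There is no depth.
- order.hand_in(): hands the job in, once; it reports no verdict.
Trained networks look in a picture, given as the dict that the camera call returned (one of the last four; its "shot" number tells which), for a name from the list of things; names that differ only in an ending like _2 or _b are one class to them, and where a whole thing is asked for, a point or a joint stands for the part that bears it (a point fixed in the world has none). Each returns a list of dicts, best first, with "conf" (0 to 1); they miss things now and then, are a little off and sometimes report something else, mostly with a low value. They report only what shows in the picture. A call takes as long as a camera call. They do not tell look-alikes from the thing itself.
- models.outline_of(name, picture): "pixels" (420x560 bool, what is visible of it) and "location" ([column, row] in pixels, amid what is visible of it).
- models.pinpoint(name, picture): "location" ([column, row] in pixels: a listed point, or the origin of a listed thing).
The state is a dict: "clock": time; "joint_pos": joint angles; "qvel": joint speeds; "tau": joint torques, N m; "tcp_pos": TCP position; "orientation": TCP orientation; "wrist_force": force on the tool from outside, world axes, zero at the start; "ft_torque": the same for the moment, N m; "finger_gap": finger opening in m.
Only numpy, scipy, OpenCV 4.12 (cv2) and the standard library are available. Lean on these libraries where they do the work, as an engineer would, in place of code of your own. Each camera call takes 0.05 s, during which the arm holds its last target.

## Working session

There is one attempt and no reset: what is moved stays moved. The work goes in short steps, Python scripts to look and compute and a tool call to move; the robot and the scene stay as the last step left them, time stands still between calls to the robot, and variables do not carry over. Pictures are saved under pics/ and viewed, and the job is handed in when it is done.

Besides the shell and the picture viewer there is one more tool, called after "Emit:" by a JSON object that holds its "fn" and its "kwargs", one argument or row to a line. servo_tool: Moves the arm, as the interface text tells. Its arguments: {"type":"object","properties":{"moves":{"type":"array"},"grip_force":{"type":"number"}},"required":["moves"]}

```bash
mkdir -p pics; cat > h.py <<'E'
import numpy as np, cv2
from workcell import env, optics, order, models
def K(p):
    h=p["pixels"].shape[0]; f=h/2/np.tan(np.radians(p["vertical_fov"])/2); return f
def ray(p,uv):
    f=K(p); E=np.array(p["extrinsics"]); R=E[:3,:3]; t=E[:3,3]
    d=np.array([(uv[0]-p["cx"])/f,-(uv[1]-p["cy"])/f,-1.0]); return -R.T@t, R.T@d
def at_z(p,uv,z):
    o,d=ray(p,uv); return o+d*(z-o[2])/d[2]
def proj(p,X):
    f=K(p); E=np.array(p["extrinsics"]); c=E[:3,:3]@np.array(X)+E[:3,3]
    return np.array([p["cx"]+f*c[0]/-c[2], p["cy"]+f*(-c[1])/-c[2]])
def tri(obs):
    A=np.zeros((3,3));b=np.zeros(3)
    for p,uv in obs:
        o,d=ray(p,uv); d=d/np.linalg.norm(d); M=np.eye(3)-np.outer(d,d); A+=M;b+=M@o
    return np.linalg.solve(A,b)
E
python3 - <<'E'
from h import *
s=env.get_state()
for k,v in s.items(): print(k,np.round(v,4))
for n in ["scene","side","wrist"]:
    p=optics.read_camera(n); print(n,{k:v for k,v in p.items() if k!="pixels"})
    cv2.imwrite(f"pics/{n}0.png",p["pixels"])
    for m in ["plate","handle","socket","latch_block","latch_tab","base","core_ring","cap","tamper","tin","bung","spanner"]:
        print(n,m,[(np.round(d["location"],1).tolist(),round(d["conf"],2)) for d in models.pinpoint(m,p)][:4])
E
```

```text
clock 0.0
joint_pos [-1.4726  0.314   0.0449  1.3036 -0.      1.4312]
qvel [-0.0003  0.0014  0.0001 -0.002  -0.0018  0.0006]
tau [-6.00000e-04 -4.80628e+01  2.98533e+01  1.94000e-02 -2.00000e-04
  0.00000e+00]
tcp_pos [ 0.1354 -0.5583  0.2304]
orientation [ 0.0832  0.7021  0.0845 -0.7021]
wrist_force [-0.182  -0.772  -0.0983]
ft_torque [ 0.021  -0.0437  0.0236]
finger_gap 0.0855
scene {'vertical_fov': 57.22399000114092, 'cx': 282.3545751269219, 'cy': 210.56302463899888, 'extrinsics': array([[-0.71747686,  0.69654351, -0.00735502,  0.3793726 ],
       [-0.57661479, -0.58795363,  0.56729703,  0.25889632],
       [ 0.39082265,  0.41126351,  0.82348041, -1.17159329],
       [ 0.        ,  0.        ,  0.        ,  1.        ]]), 'shot': 1}
scene plate [([281.8, 108.3], 0.76), ([225.1, 137.2], 0.73), ([303.2, 149.3], 0.66), ([241.9, 179.0], 0.57)]
scene handle [([283.2, 101.2], 0.83), ([227.0, 126.4], 0.69), ([300.4, 144.5], 0.67), ([238.7, 173.5], 0.56)]
scene socket [([330.4, 267.3], 0.9)]
scene latch_block [([302.2, 237.0], 0.69)]
scene latch_tab [([300.0, 231.7], 0.81)]
scene base [([
[... 1284 characters left out ...]
, 0.52)]
wrist {'vertical_fov': 61.00898166490782, 'cx': 278.1582067387172, 'cy': 202.9227660686866, 'extrinsics': array([[ 2.36669908e-01, -9.71589832e-01,  7.43468604e-04,
        -5.76165050e-01],
       [ 9.33514498e-01,  2.27182872e-01, -2.77378126e-01,
         3.59803850e-02],
       [ 2.69328863e-01,  6.63410943e-02,  9.60760544e-01,
        -3.77724662e-01],
       [ 0.00000000e+00,  0.00000000e+00,  0.00000000e+00,
         1.00000000e+00]]), 'shot': 3}
wrist plate [([45.5, 24.0], 0.88)]
wrist handle [([22.5, 15.1], 0.87)]
wrist socket []
wrist latch_block []
wrist latch_tab []
wrist base []
wrist core_ring []
wrist cap []
wrist tamper []
wrist tin []
wrist bung []
wrist spanner []
```

View pics/scene0.png

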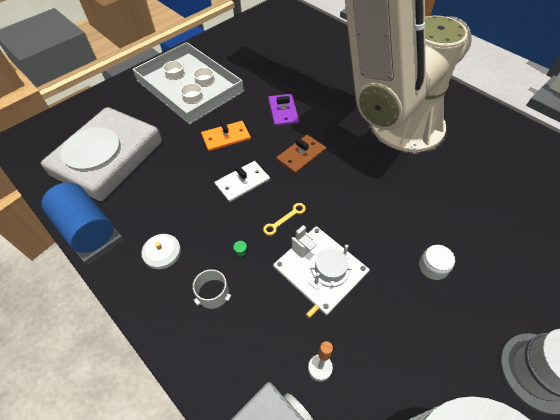

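View pics/side0.png

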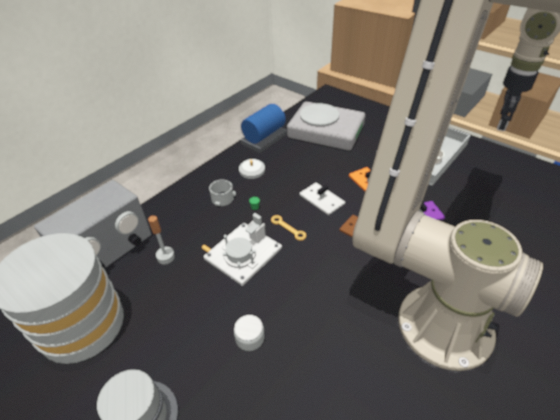

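View pics/wrist0.png

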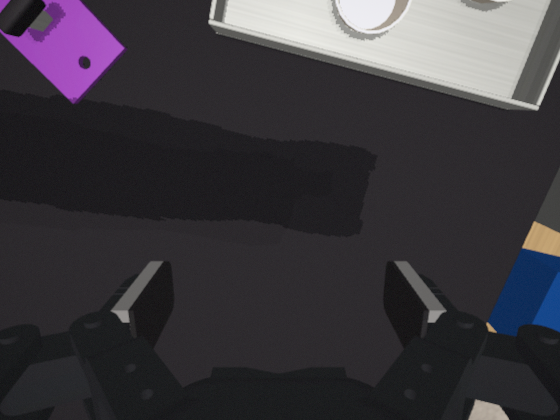

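Candidates for the plate (scene): purple (283,108), orange (225,136), brown (302,152), aluminium/white (242,180). The white one fits "aluminium", and the others are the named look-alikes. I'll confirm it in a crop and triangulate.

```bash
cat > a.py <<'E'
from h import *
sc=optics.read_camera("scene"); sd=optics.read_camera("side")
near={"plate":((242,180),(319,199)),"handle":((240,174),(323,189)),"socket":((330,267),(234,249)),"latch_block":((302,237),(258,221)),"latch_tab":((300,232),(256,218)),"base":((332,275),(237,259)),"core_ring":((213,294),(221,200)),"cap":((162,254),(252,174)),"tamper":((316,365),(164,257)),"tin":((433,266),(248,338)),"bung":((240,250),(255,208)),"spanner":((281,220),(287,228))}
for m,(a,b) in near.items():
    r=[]
    for p,c in((sc,a),(sd,b)):
        d=[x for x in models.pinpoint(m,p) if np.linalg.norm(np.array(x["location"])-c)<20]
        if d: r.append((p,d[0]["location"]))
    if len(r)==2:
        X=tri(r); print(m,np.round(X,4),[np.round(proj(p,X)-u,1).tolist() for p,u in r],[np.round(u,1).tolist() for p,u in r])
    else: print(m,[np.round(at_z(p,u,0),3) for p,u in r])
c=cv2.resize(sc["pixels"][80:330,180:400],None,fx=2.3,fy=2.3,interpolation=cv2.INTER_CUBIC); cv2.imwrite("pics/crop1.png",c)
c=cv2.resize(sd["pixels"][150:300,180:400],None,fx=3.5,fy=3.5,interpolation=cv2.INTER_CUBIC); cv2.imwrite("pics/crop2.png",c)
E
python3 a.py
```

```text
plate [ 0.5036 -0.1777  0.0034] [[0.8, 1.7], [1.0, -1.2]] [[242.6, 181.3], [318.0, 200.4]]
handle [ 0.4985 -0.1943  0.0365] [[0.5, 1.0], [0.5, -0.7]] [[239.2, 169.7], [323.2, 190.2]]
socket [0.5437 0.1722 0.0581] [[-1.6, -3.0], [-2.1, 1.7]] [[333.8, 269.9], [234.9, 244.6]]
latch_block [0.5458 0.0727 0.0688] [[-0.9, -1.7], [-1.1, 1.1]] [[300.0, 238.6], [257.5, 221.7]]
latch_tab [0.5373 0.0803 0.0937] [[1.5, 2.9], [1.8, -1.9]] [[303.0, 228.0], [254.4, 221.3]]
base [0.5368 0.1682 0.0109] [[-0.3, -0.6], [-0.4, 0.4]] [[331.2, 273.6], [237.7, 257.3]]
core_ring [ 0.7608  0.0111 -0.0147] [[1.1, 2.1], [1.2, -1.1]] [[212.0, 293.4], [221.3, 202.0]]
cap [ 0.785  -0.1538 -0.0147] [[1.2, 2.4], [1.2, -1.4]] [[162.0, 253.9], [249.6, 174.8]]
tamper [0.7001 0.2881 0.008 ] [[0.4, 0.8], [0.5, -0.3]] [[320.6, 364.0], [166.1, 256.4]]
tin [0.349  0.3222 0.0033] [[0.4, 0.6], [0.6, -0.5]] [[433.1, 265.5], [248.6, 337.4]]
bung [ 0.6411 -0.0179  0.0082] [[0.3, 0.5], [0.3, -0.3]] [[243.2, 250.0], [254.2, 206.9]]
spanner [ 0.5047 -0.0225 -0.0116] [[1.2, 2.3], [1.5, -1.6]] [[281.8, 218.1], [287.3, 231.1]]
```

View pics/crop1.png

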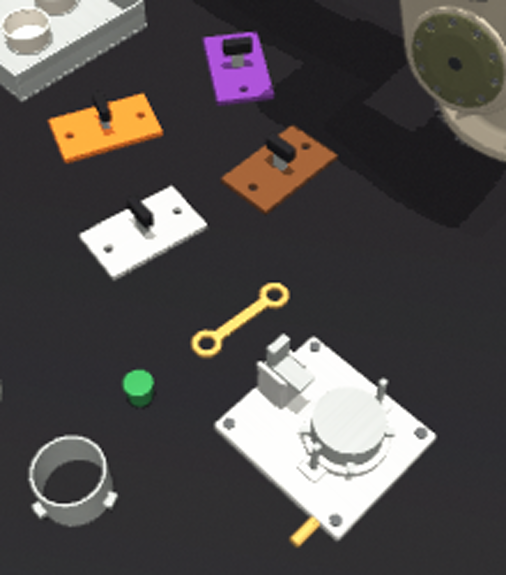

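View pics/crop2.png

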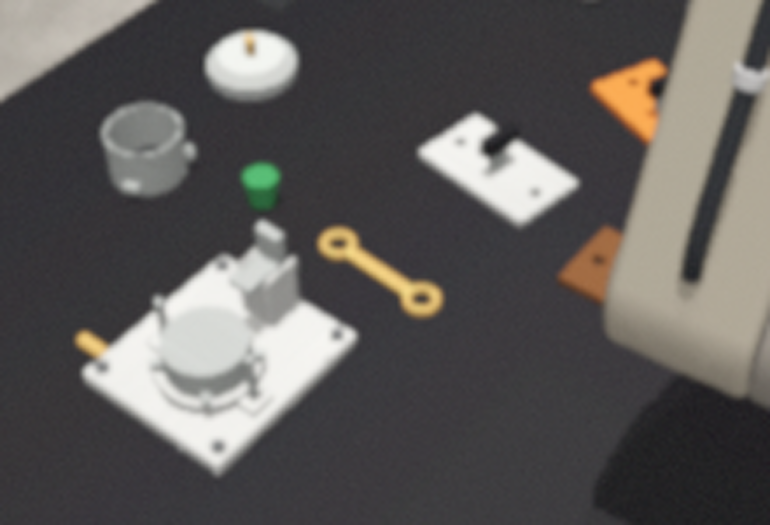

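```bash
cat >> h.py <<'E'
from scipy.spatial.transform import Rotation as Rot
def toolR(s=None):
    s=s or env.get_state(); q=s["orientation"]; return Rot.from_quat([q[1],q[2],q[3],q[0]]).as_matrix()
def yaw_y(R): return np.arctan2(R[1,1],R[0,1])
def plan(target,yaw,s=None):
    """shift in cm in tool axes & turn about tool x (yaw of tool y, mod pi)"""
    s=s or env.get_state(); R=toolR(s); d=R.T@(np.array(target)-s["tcp_pos"])*100
    dy=(yaw-yaw_y(R)+np.pi/2)%np.pi-np.pi/2
    return np.round(d,2), round(-dy,3) # tool x points down
E
python3 - <<'E'
from h import *
s=env.get_state(); R=toolR(s); print(np.round(R,3), yaw_y(R))
w=optics.read_camera("wrist"); E=np.array(w["extrinsics"]); c=-E[:3,:3].T@E[:3,3]
print("cam in tool",R.T@(c-s["tcp_pos"]), "cam axes in tool\n",np.round(R.T@E[:3,:3].T,3))
sc=optics.read_camera("scene")
a=at_z(sc,(227,187.8),.008);b=at_z(sc,(257.4,171.7),.008);print(a,b,np.linalg.norm(a-b),np.arctan2(*(b-a)[[1,0]]))
a=at_z(sc,(180+83/2.3,80+237/2.3),.008)
print(at_z(sc,(227+0,188),0.008))
E
```

```text
[[ 0.     0.236 -0.972]
 [-0.    -0.972 -0.236]
 [-1.     0.    -0.   ]] -1.3330091699762538
cam in tool [-0.14199008  0.00078566 -0.07086656] cam axes in tool
 [[-0.001  0.277 -0.961]
 [ 1.    -0.001 -0.001]
 [-0.001 -0.961 -0.277]]
[ 0.54788991 -0.19287387  0.008     ] [ 0.45214627 -0.17760043  0.008     ] 0.09695422350384879 2.983401206925197
[ 0.54832218 -0.19234918  0.008     ]
```

```bash
cat >> h.py <<'E'
def rows(target,yaw,n,s=None):
    s=s or env.get_state(); R=toolR(s); p=np.array(s["tcp_pos"]); t=np.array(target)
    _,turn=plan(target,yaw,s); st=(t-p)/n
    for i in range(n):
        d=R.T@st*100; print(np.round(d,2).tolist(),round(turn/n,3)); R=R@Rot.from_euler("x",turn/n).as_matrix()
E
python3 -c "
from h import *
rows([.5,-.185,.17],-.158,10)"
```

```text
[0.61, -2.77, -4.42] -0.118
[0.61, -2.24, -4.72] -0.118
[0.61, -1.67, -4.95] -0.118
[0.61, -1.08, -5.11] -0.118
[0.61, -0.47, -5.2] -0.118
[0.61, 0.14, -5.22] -0.118
[0.61, 0.75, -5.17] -0.118
[0.61, 1.35, -5.04] -0.118
[0.61, 1.94, -4.85] -0.118
[0.61, 2.49, -4.59] -0.118
```

Emit:
{"fn": "servo_tool", "kwargs": {
  "moves": [
    [0.6, -2.77, -4.42, -0.118, -1],
    [0.6, -2.24, -4.72, -0.118, -1],
    [0.6, -1.67, -4.95, -0.118, -1],
    [0.6, -1.08, -5.11, -0.118, -1],
    [0.6, -0.47, -5.2, -0.118, -1],
    [0.6, 0.14, -5.22, -0.118, -1],
    [0.6, 0.75, -5.17, -0.118, -1],
    [0.6, 1.35, -5.04, -0.118, -1],
    [0.6, 1.94, -4.85, -0.118, -1],
    [0.6, 2.49, -4.59, -0.118, -1]
  ]
}}

```text
clock: 4.6
tcp_pos: [0.5003, -0.1828, 0.1713]
orientation: [0.462, 0.536, 0.461, -0.536]
wrist_force: [-0.1, -0.9, -0.1]
finger_gap: 0.0854
```

```bash
python3 - <<'E'
from h import *
s=env.get_state(); print(s["clock"],s["tcp_pos"],yaw_y(toolR(s)),s["joint_pos"])
w=optics.read_camera("wrist"); cv2.imwrite("pics/w1.png",w["pixels"])
for m in("plate","handle"):
  for d in models.pinpoint(m,w): print(m,d["location"],d["conf"],at_z(w,d["location"],0 if m=="plate" else .04))
E
```

```text
4.6 [ 0.50026607 -0.18281157  0.17132006] -0.14906660684376322 [-5.01009927e-01  2.56655194e-01 -1.79740128e-01  1.13361473e+00
 -2.00085486e-04  1.21885308e+00]
plate [65.5, 166.8] 0.96 [ 0.31619617 -0.1426496   0.        ]
plate [228.3, 346.6] 0.69 [ 0.42426262 -0.34921908  0.        ]
plate [26.9, 345.1] 0.67 [ 0.21865232 -0.31663749  0.        ]
plate [280.1, 182.9] 0.59 [ 0.50267728 -0.18528325  0.        ]
handle [38.0, 178.0] 0.96 [ 0.31709265 -0.14434537  0.04      ]
handle [224.1, 380.1] 0.78 [ 0.42467076 -0.35478613  0.04      ]
handle [280.9, 194.3] 0.67 [ 0.50306502 -0.18541285  0.04      ]
```

View pics/w1.png

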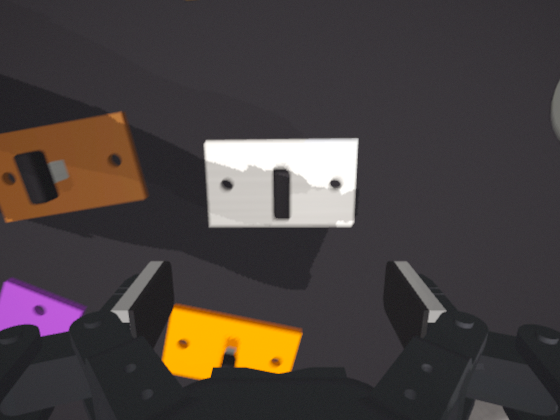

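The white plate is centred in the wrist view: holes at (227,184) and (336,183), handle bar at (282,193). Brown is at the left and orange below, both clear of the reach.

```bash
python3 - <<'E'
from h import *
w=optics.read_camera("wrist"); g=cv2.cvtColor(w["pixels"],cv2.COLOR_BGR2GRAY)
H=[]
for c in((227,184),(336,183)):
    x,y=c; r=g[y-10:y+11,x-10:x+11]; n,l,st,ce=cv2.connectedComponentsWithStats((r<110).astype(np.uint8))
    i=1+np.argmax(st[1:,4]); u=ce[i]+[x-10,y-10]; H.append(at_z(w,u,.008)); print(u,H[-1])
a,b=H; print((a+b)/2,np.linalg.norm(a-b),np.arctan2(*(b-a)[[1,0]]))
b1=[at_z(w,u,.05) for u in((274,169),(290,169),(274,219),(290,219))]; print(np.mean(b1,0))
q=[at_z(w,u,.008) for u in((205,140),(358,138),(356,227),(208,227))]; print(np.mean(q,0))
c=np.mean(q,0)
m=(a+b)/2
ya=np.arctan2(*(b-a)[[1,0]])
rows([m[0],m[1],.021],ya,10)
E
```

```text
[225.86021505 186.64516129] [ 0.45494032 -0.17883842  0.008     ]
[333.86813187 186.63736264] [ 0.54880332 -0.19277293  0.008     ]
[ 0.50187182 -0.18580567  0.008     ] 0.09489169217106035 -0.14737937851740637
[ 0.50389829 -0.18213883  0.05      ]
[ 0.50376155 -0.18417631  0.008     ]
[1.5, 0.03, 0.02] -0.0
[1.5, 0.03, 0.02] -0.0
[1.5, 0.03, 0.02] -0.0
[1.5, 0.03, 0.02] -0.0
[1.5, 0.03, 0.02] -0.0
[1.5, 0.03, 0.02] -0.0
[1.5, 0.03, 0.02] -0.0
[1.5, 0.03, 0.02] -0.0
[1.5, 0.03, 0.02] -0.0
[1.5, 0.03, 0.02] -0.0
```

Emit:
{"fn": "servo_tool", "kwargs": {
  "moves": [
    [2, 0.1, 0.05, 0, -1],
    [2, 0.1, 0.05, 0, -1],
    [2, 0.1, 0, 0, -1],
    [2, 0, 0, 0, -1],
    [2, 0, 0, 0, -1],
    [2, 0, 0, 0, -1],
    [2, 0, 0, 0, -1],
    [1, 0, 0, 0, -1],
    [0, 0, 0, 0, -1],
    [0, 0, 0, 0, 1]
  ],
  "grip_force": 60
}}

```text
clock: 6.05
tcp_pos: [0.5023, -0.1863, 0.0221]
orientation: [0.461, 0.537, 0.46, -0.537]
wrist_force: [1.2, 0.2, 0.1]
finger_gap: 0.0697
```

Emit:
{"fn": "servo_tool", "kwargs": {
  "moves": [
    [0, 0, 0, 0, 1],
    [0, 0, 0, 0, 1],
    [0, 0, 0, 0, 1],
    [0, 0, 0, 0, 1],
    [0, 0, 0, 0, 1],
    [0, 0, 0, 0, 1],
    [0, 0, 0, 0, 1],
    [0, 0, 0, 0, 1],
    [0, 0, 0, 0, 1],
    [0, 0, 0, 0, 1]
  ]
}}

```text
clock: 7.3
tcp_pos: [0.5022, -0.1857, 0.0217]
orientation: [0.461, 0.537, 0.46, -0.537]
wrist_force: [0.0, 0.8, 5.1]
finger_gap: 0.0129
```

Emit:
{"fn": "servo_tool", "kwargs": {
  "moves": [
    [-0.5, 0, 0, 0, 1],
    [-1, 0, 0, 0, 1],
    [-2, 0, 0, 0, 1],
    [-3, 0, 0, 0, 1],
    [-4, 0, 0, 0, 1],
    [-4, 0, 0, 0, 1],
    [-4, 0, 0, 0, 1],
    [-3, 0, 0, 0, 1],
    [-1, 0, 0, 0, 1],
    [0, 0, 0, 0, 1]
  ]
}}

```text
clock: 8.55
tcp_pos: [0.5019, -0.1855, 0.2462]
orientation: [0.46, 0.537, 0.46, -0.537]
wrist_force: [0.0, 0.0, -4.0]
finger_gap: 0.0132
```

```bash
python3 -c "
from h import *
s=env.get_state();print(s['wrist_force'],s['finger_gap'],s['ft_torque'],s['tcp_pos'])
sc=optics.read_camera('scene')
cv2.imwrite('pics/s2.png',cv2.resize(sc['pixels'][60:330,150:420],None,fx=2.2,fy=2.2))
rows([.54,.075,.25],0,10)"
```

```text
[ 3.88636307e-03  2.79763343e-02 -4.01422273e+00] 0.013182651290271493 [-0.05691405  0.0271657  -0.05515101] [ 0.50186043 -0.18553125  0.24617641]
[-0.05, -0.02, -2.63] -0.015
[-0.05, 0.02, -2.63] -0.015
[-0.05, 0.06, -2.63] -0.015
[-0.05, 0.11, -2.63] -0.015
[-0.05, 0.15, -2.63] -0.015
[-0.05, 0.19, -2.62] -0.015
[-0.05, 0.23, -2.62] -0.015
[-0.05, 0.27, -2.62] -0.015
[-0.05, 0.31, -2.61] -0.015
[-0.05, 0.35, -2.61] -0.015
```

View pics/s2.png

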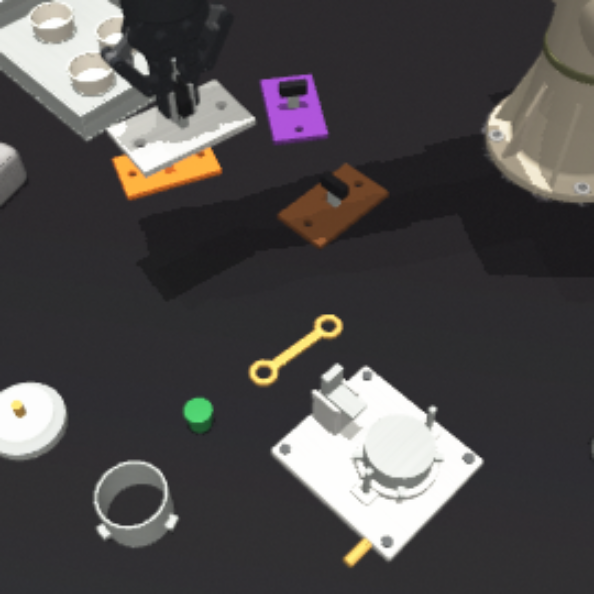

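The plate is lifted level in the gripper, wrist force −4 N. Next I'll move over to view the permeameter.

Emit:
{"fn": "servo_tool", "kwargs": {
  "moves": [
    [0, 0, -2.6, -0.015, 1],
    [0, 0, -2.6, -0.015, 1],
    [0, 0.1, -2.6, -0.015, 1],
    [0, 0.1, -2.6, -0.015, 1],
    [0, 0.15, -2.6, -0.015, 1],
    [0, 0.2, -2.6, -0.015, 1],
    [0, 0.2, -2.6, -0.015, 1],
    [0, 0.3, -2.6, -0.015, 1],
    [0, 0.3, -2.6, -0.015, 1],
    [0, 0.3, -2.6, -0.015, 1]
  ]
}}

```text
clock: 9.85
tcp_pos: [0.5396, 0.0732, 0.2441]
orientation: [-0.498, -0.5, -0.5, 0.502]
wrist_force: [-0.3, 0.2, -3.0]
finger_gap: 0.0134
```

```bash
python3 - <<'E'
from h import *
s=env.get_state(); print(s["clock"],s["tcp_pos"],yaw_y(toolR(s)))
w=optics.read_camera("wrist"); cv2.imwrite("pics/w2.png",w["pixels"]); np.savez("w2.npz",**w)
for m,z in(("socket",.055),("latch_block",.063),("latch_tab",.0865),("base",0)):
  for d in models.pinpoint(m,w): print(m,d["location"],d["conf"],at_z(w,d["location"],z))
E
```

```text
9.85 [0.53958652 0.07316391 0.24406492] -0.002580601961264331
socket [282.0, 67.0] 0.96 [0.54309405 0.17034287 0.055     ]
latch_block [282.2, 167.1] 0.69 [0.54336481 0.083643   0.063     ]
latch_tab [284.8, 182.2] 0.58 [0.545455  0.0748092 0.0865   ]
base [281.9, 75.0] 0.88 [0.54334582 0.16724989 0.        ]
```

View pics/w2.png

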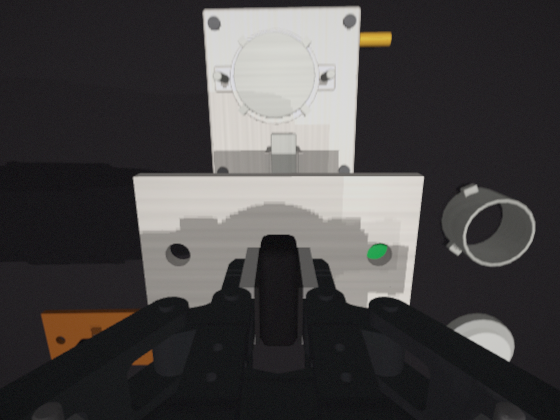

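```bash
python3 - <<'E'
import cv2
i=cv2.imread("pics/w2.png")
cv2.imwrite("pics/w2c.png",cv2.resize(i[0:175,195:370],None,fx=4.5,fy=3.4*4.5/4.5,interpolation=cv2.INTER_CUBIC))
E
```

```text
(no output)
```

View pics/w2c.png

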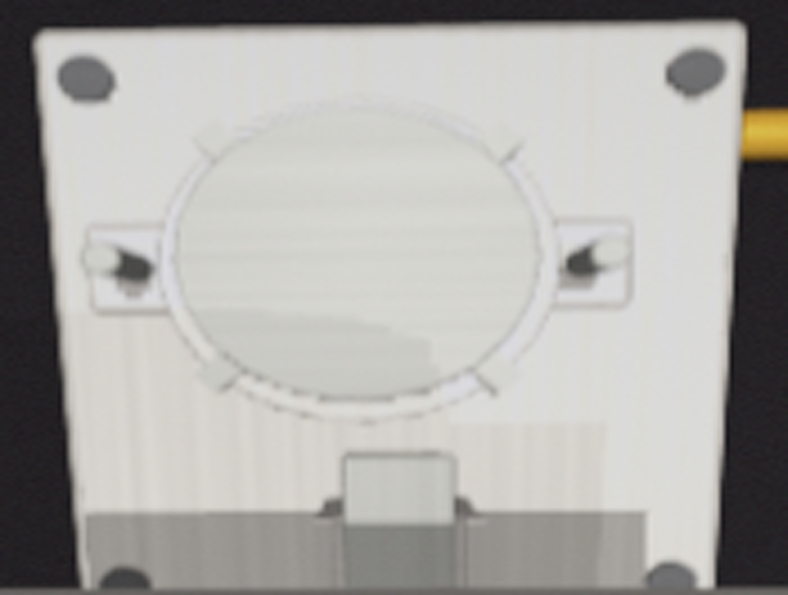

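```bash
python3 - <<'E'
from h import *
w=dict(np.load("w2.npz")); tcp=np.array([0.53958652,0.07316391,0.24406492])
L=at_z(w,(216.8,75.6),.068);R=at_z(w,(330.3,73.5),.068);print("rods",L,R,np.linalg.norm(L-R),np.arctan2(*(R-L)[[1,0]]),(L+R)/2)
for n,v in dict(l=176,r=541).items(): pass
a=at_z(w,(195+176/4.5,74),.055);b=at_z(w,(195+541/4.5,74),.055);c=at_z(w,(274.5,103/3.4),.055);d=at_z(w,(274.5,400/3.4),.055);print("ring",(a+b)/2,np.linalg.norm(a-b),(c+d)/2,np.linalg.norm(c-d))
a=at_z(w,(203.4,10.3),.015);b=at_z(w,(360.1,7.4),.015);print("slab",a,b,np.linalg.norm(a-b),np.arctan2(*(b-a)[[1,0]]))
P=lambda x,y:(195+x/4.5,y/3.4)
q=[at_z(w,P(*u),.015) for u in((86,79),(695,73))];print("screws",q,np.arctan2(*(q[1]-q[0])[[1,0]]))
q=[at_z(w,P(*u),.0715) for u in((344,455),(457,455))];print("tongue",q)
g=cv2.cvtColor(w["pixels"],cv2.COLOR_BGR2GRAY)
zt=tcp[2]-.0217+.008
# plate far edge corners
q=[at_z(w,u,zt) for u in((135,174),(422,174))];print("plate far edge",q,np.linalg.norm(q[1]-q[0]),np.arctan2(*(q[1]-q[0])[[1,0]]),(q[0]+q[1])/2-tcp)
q=[at_z(w,u,zt) for u in((178,254.5),(379,254))];print("holes",q,np.linalg.norm(q[1]-q[0]),np.arctan2(*(q[1]-q[0])[[1,0]]),(q[0]+q[1])/2-tcp)
cv2.imwrite("pics/w2d.png",cv2.resize(w["pixels"][165:310,125:430],None,fx=2.6,fy=2.6,interpolation=cv2.INTER_CUBIC))
E
```

```text
rods [0.48810222 0.16256595 0.068     ] [0.58359588 0.1640732  0.068     ] 0.09550554977466566 0.015782468886096176 [0.53584905 0.16331958 0.068     ]
ring [0.53666963 0.16460959 0.055     ] 0.07099610557868584 [0.5365342  0.16347747 0.055     ] 0.07212424891410746
slab [0.46955026 0.22365026 0.015     ] [0.61623879 0.22575693 0.015     ] 0.14670365104933075 0.014360565346048562
screws [array([0.47903653, 0.21260794, 0.015     ]), array([0.60693423, 0.21384604, 0.015     ])] 0.009680037433656476
tongue [array([0.53389674, 0.11448817, 0.0715    ]), array([0.55573591, 0.1144655 , 0.0715    ])]
plate far edge [array([0.47667527, 0.11125721, 0.23036492]), array([0.6041575 , 0.11118265, 0.23036492])] 0.1274822541214368 -0.0005849081498207616 [ 0.00082987  0.03805602 -0.0137    ]
holes [array([0.49273546, 0.07235362, 0.23036492]), array([0.5880816 , 0.07265054, 0.23036492])] 0.09534659786708559 0.003114047049067293 [ 0.00082201 -0.00066183 -0.0137    ]
```

View pics/w2d.png

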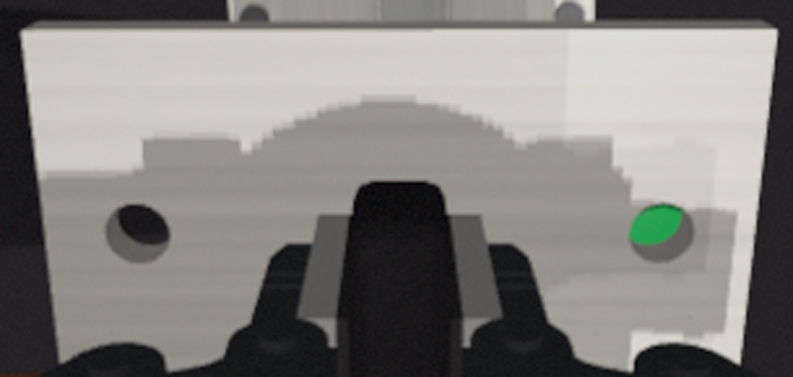

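Emit:
{"fn": "servo_tool", "kwargs": {
  "moves": [
    [0, -0.2, -3, -0.006, 1],
    [0, -0.2, -3, -0.006, 1],
    [0, 0, -2, -0.005, 1],
    [1, 0, -1.1, 0, 1],
    [3, 0, 0, 0, 1],
    [3.5, 0, 0, 0, 1],
    [3, 0, 0, 0, 1],
    [2, 0, 0, 0, 1],
    [1.4, 0, 0, 0, 1],
    [0, 0, 0, 0, 1]
  ]
}}

```text
clock: 11.35
tcp_pos: [0.5353, 0.1628, 0.106]
orientation: [0.503, 0.496, 0.504, -0.497]
wrist_force: [-0.5, 0.4, -3.2]
finger_gap: 0.0134
```

```bash
python3 - <<'E'
from h import *
s=env.get_state(); print(s["clock"],s["tcp_pos"],yaw_y(toolR(s)),s["wrist_force"],s["ft_torque"],toolR(s)[:,0])
for n in("wrist","scene","side"):
    w=optics.read_camera(n); cv2.imwrite(f"pics/{n}3.png",w["pixels"]); np.savez(f"{n}3.npz",**w)
w=np.hstack([cv2.resize(cv2.imread("pics/scene3.png")[180:320,260:400],(400,400),interpolation=cv2.INTER_CUBIC),cv2.resize(cv2.imread("pics/side3.png")[160:300,170:310],(400,400),interpolation=cv2.INTER_CUBIC)]); cv2.imwrite("pics/both3.png",w)
E
```

```text
11.35 [0.53533851 0.16280553 0.10595767] 0.013468131186045498 [-0.50010809  0.38928711 -3.16970075] [-0.01169131  0.05170618 -0.01053634] [-2.49668207e-03 -6.63114986e-04 -9.99996663e-01]
```

View pics/wrist3.png

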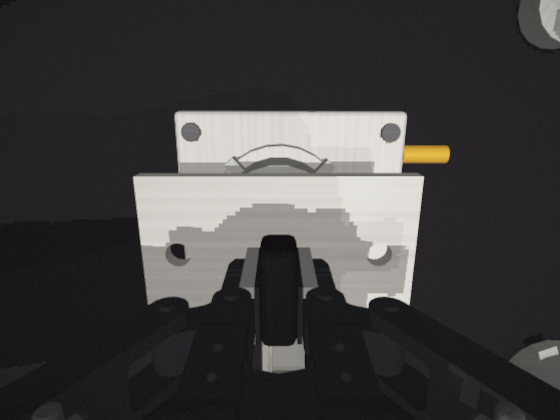

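View pics/both3.png

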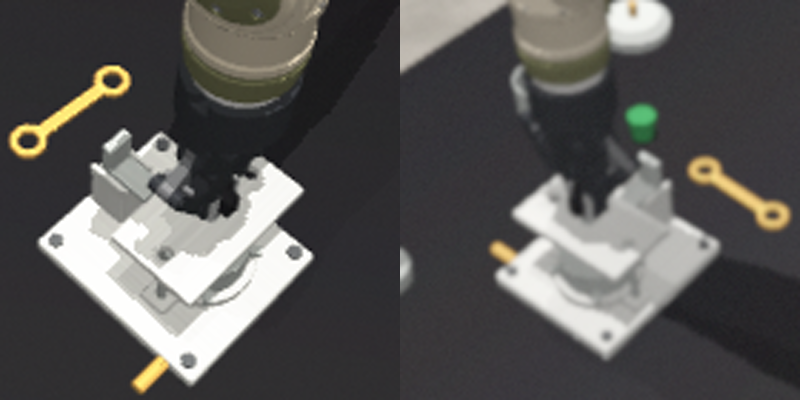

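The wrist picture shows the plate over the ring, with holes at (178,254) and (378,253). I'll enlarge the holes to look for the rods through them.

```bash
python3 - <<'E'
from h import *
i=cv2.imread("pics/wrist3.png")
a=[cv2.resize(i[234:274,x-20:x+20],(400,400),interpolation=cv2.INTER_CUBIC) for x in(178,378)]
cv2.imwrite("pics/holes3.png",np.hstack(a))
w=dict(np.load("wrist3.npz"))
for c in (np.array([.53585,.1633]),np.array([.5364,.164])):
  for sg in(-1,1):
    print(proj(w,[c[0]+sg*.048,c[1]+sg*.048*.015,.068]))
E
```

```text
[188.87067299 233.41875557]
[367.06248678 233.52974494]
[189.82036155 232.21657951]
[368.19386662 232.32598619]
```

View pics/holes3.png

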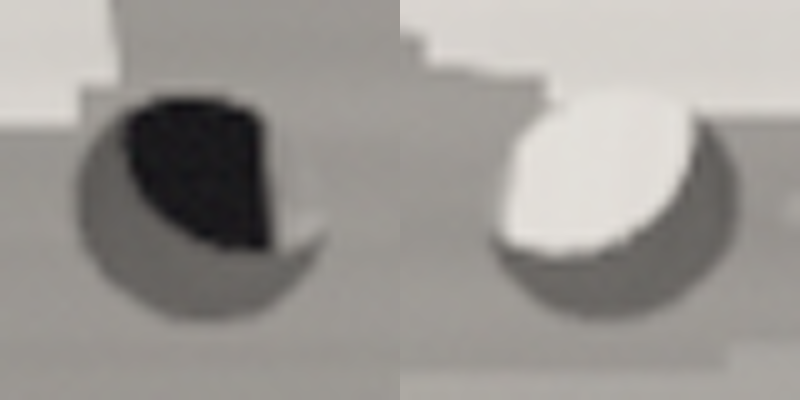

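Emit:
{"fn": "servo_tool", "kwargs": {
  "moves": [
    [0.5, 0, -0.14, 0, 1],
    [0.4, 0, 0, 0, 1],
    [0.2, 0, 0, 0, 1],
    [0.2, 0, 0, 0, 1],
    [0, 0, 0, 0, 1],
    [0.1, 0, 0, 0, 1],
    [0, 0, 0, 0, 1],
    [0.1, 0, 0, 0, 1],
    [0, 0, 0, 0, 1],
    [0, 0, 0, 0, 1]
  ]
}}

```text
clock: 12.75
tcp_pos: [0.5362, 0.1647, 0.0923]
orientation: [0.504, 0.496, 0.503, -0.497]
wrist_force: [0.6, 1.0, -3.0]
finger_gap: 0.0131
```

```bash
cat > v.py <<'E'
from h import *
import sys
t=sys.argv[1]
s=env.get_state(); print(s["clock"],s["tcp_pos"],yaw_y(toolR(s)),s["wrist_force"],s["ft_torque"])
w=optics.read_camera("wrist"); i=w["pixels"]; np.savez(f"{t}.npz",**w)
a=[cv2.resize(i[224:284,x-30:x+30],(400,400),interpolation=cv2.INTER_CUBIC) for x in(178,378)]
cv2.imwrite(f"pics/{t}.png",np.hstack(a))
E
python3 v.py h4
```

```text
12.75 [0.53618726 0.16468289 0.0922524 ] 0.014011319980693809 [ 0.5981999   0.98181512 -2.99387188] [-0.02623364 -0.041904    0.02982319]
```

View pics/h4.png

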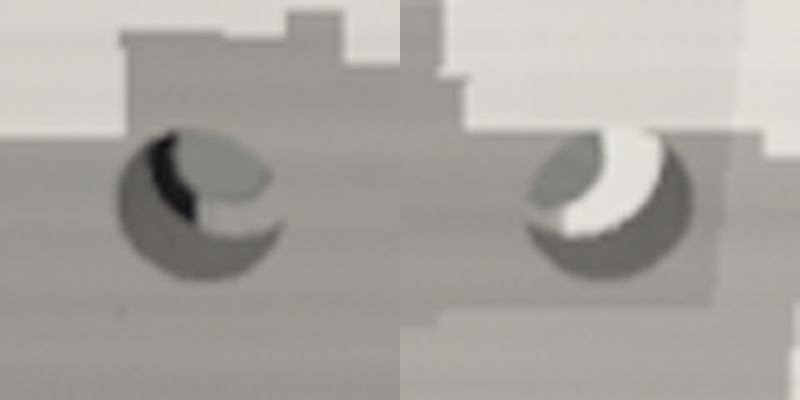

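```bash
cat > rel.py <<'E'
from h import *
def rel(t,tl,tr,hl,hr,zt):
    w=dict(np.load(t+".npz"))
    A=lambda u,x0,off,z: at_z(w,(x0+(u[0]-off)/6.667,224+u[1]/6.667),z)
    L=A(tl,148,0,.068);R=A(tr,348,400,.068);l=A(hl,148,0,zt);r=A(hr,348,400,zt)
    for a,b,n in((L,R,"tips"),(l,r,"holes")): print(n,(a+b)/2,np.linalg.norm(a-b),np.arctan2(*(b-a)[[1,0]]))
    d=((L+R)-(l+r))/2; print("tips-holes mm",d*1000); print("L",(L-l)*1000,"R",(R-r)*1000)
E
python3 -c "
from rel import *
rel('h4',(223,152),(557,158),(200,205),(609,205),.0786)"
```

```text
tips [0.53616119 0.16306604 0.068     ] 0.09573658502491603 0.010143033924718235
holes [0.5372152  0.16378619 0.0786    ] 0.09553834759336055 0.015261476418379988
tips-holes mm [ -1.05401254  -0.72015048 -10.6       ]
L [ -1.15623182  -0.47667205 -10.6       ] R [ -0.95179326  -0.96362891 -10.6       ]
```

Emit:
{"fn": "servo_tool", "kwargs": {
  "moves": [
    [0, -0.1, 0.07, 0, 1],
    [0, 0, 0, 0, 1],
    [0, 0, 0, 0, 1],
    [0.1, 0, 0, 0, 1],
    [0, 0, 0, 0, 1],
    [0.1, 0, 0, 0, 1],
    [0, 0, 0, 0, 1],
    [0.1, 0, 0, 0, 1],
    [0, 0, 0, 0, 1],
    [0, 0, 0, 0, 1]
  ]
}}

```text
clock: 14.05
tcp_pos: [0.5352, 0.164, 0.0893]
orientation: [0.504, 0.496, 0.503, -0.497]
wrist_force: [-1.4, -0.7, -3.4]
finger_gap: 0.0125
```

```bash
python3 v.py h5
```

```text
14.05 [0.53517306 0.16396566 0.08926287] 0.013998568844575976 [-1.41620163 -0.73990448 -3.4321317 ] [-0.00561383 -0.00309901 -0.01026012]
```

View pics/h5.png

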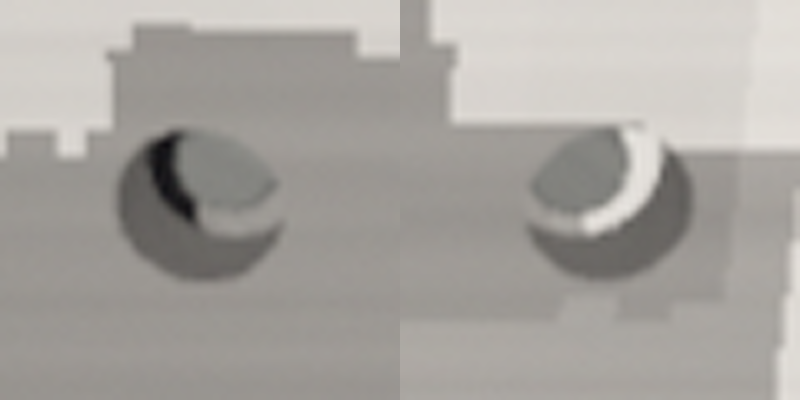

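```bash
python3 -c "
from rel import *
rel('h5',(225,160),(581,163),(200,205),(609,205),.0756)"
```

```text
tips [0.53612618 0.16313775 0.068     ] 0.09571235987633543 0.012750566965976763
holes [0.53622085 0.1630777  0.0756    ] 0.09553163411937546 0.015271067504282634
tips-holes mm [-0.09466647  0.06004842 -7.6       ]
L [-0.18670877  0.17927819 -7.6       ] R [-2.62418229e-03 -5.91813511e-02 -7.60000000e+00]
```

Emit:
{"fn": "servo_tool", "kwargs": {
  "moves": [
    [0.1, 0, 0, 0, 1],
    [0.1, 0, 0, 0, 1],
    [0.1, 0, 0, 0, 1],
    [0.1, 0, 0, 0, 1],
    [0, 0, 0, 0, 1],
    [0, 0, 0, 0, 1],
    [0, 0, 0, 0, 1],
    [0, 0, 0, 0, 1],
    [0, 0, 0, 0, 1],
    [0, 0, 0, 0, 1]
  ]
}}

```text
clock: 15.35
tcp_pos: [0.5352, 0.164, 0.0853]
orientation: [0.504, 0.496, 0.503, -0.497]
wrist_force: [0.1, 0.0, -3.2]
finger_gap: 0.013
```

No contact with the tips: the plate's underside is about 63.6 mm, so the rods are in the holes. Lowering on.

Emit:
{"fn": "servo_tool", "kwargs": {
  "moves": [
    [0.1, 0, 0, 0, 1],
    [0.1, 0, 0, 0, 1],
    [0.1, 0, 0, 0, 1],
    [0.1, 0, 0, 0, 1],
    [0.1, 0, 0, 0, 1],
    [0.1, 0, 0, 0, 1],
    [0, 0, 0, 0, 1],
    [0, 0, 0, 0, 1],
    [0, 0, 0, 0, 1],
    [0, 0, 0, 0, 1]
  ]
}}

```text
clock: 16.6
tcp_pos: [0.5352, 0.164, 0.0793]
orientation: [0.504, 0.496, 0.503, -0.496]
wrist_force: [-0.8, -0.6, -3.5]
finger_gap: 0.0132
```

Emit:
{"fn": "servo_tool", "kwargs": {
  "moves": [
    [0.05, 0, 0, 0, 1],
    [0.05, 0, 0, 0, 1],
    [0.05, 0, 0, 0, 1],
    [0, 0, 0, 0, 1],
    [0.05, 0, 0, 0, 1],
    [0, 0, 0, 0, 1],
    [0, 0, 0, 0, 1],
    [0, 0, 0, 0, 1],
    [0, 0, 0, 0, 1],
    [0, 0, 0, 0, 1]
  ]
}}

```text
clock: 17.85
tcp_pos: [0.5352, 0.164, 0.0773]
orientation: [0.504, 0.496, 0.503, -0.496]
wrist_force: [0.8, -1.0, -3.8]
finger_gap: 0.013
```

```bash
python3 v.py h6
```

```text
17.85 [0.53520243 0.16398164 0.07727544] 0.013992511403620705 [ 0.83770832 -1.02542455 -3.77896542] [ 0.0478914  -0.06422728  0.01507793]
```

View pics/h6.png

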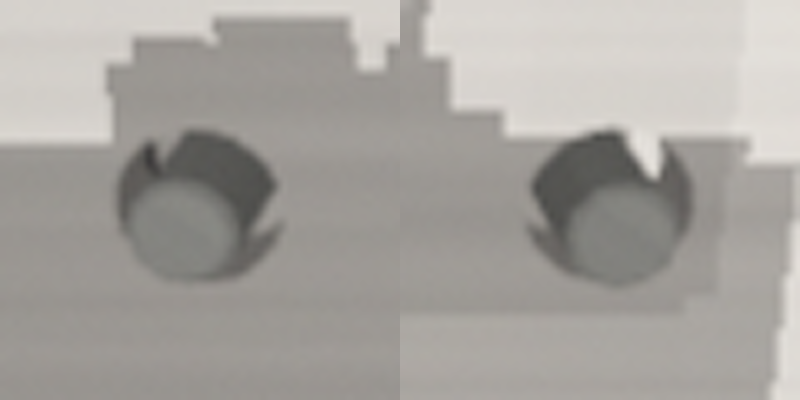

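Both rods stand proud in the holes. A couple more half-millimetre steps until the ring carries it.

Emit:
{"fn": "servo_tool", "kwargs": {
  "moves": [
    [0.05, 0, 0, 0, 1],
    [0, 0, 0, 0, 1],
    [0, 0, 0, 0, 1],
    [0, 0, 0, 0, 1],
    [0, 0, 0, 0, 1],
    [0, 0, 0, 0, 1],
    [0, 0, 0, 0, 1],
    [0, 0, 0, 0, 1],
    [0, 0, 0, 0, 1],
    [0, 0, 0, 0, 1]
  ]
}}

```text
clock: 19.15
tcp_pos: [0.5352, 0.164, 0.0768]
orientation: [0.504, 0.496, 0.503, -0.497]
wrist_force: [-0.4, 0.3, -4.2]
finger_gap: 0.0127
```

Emit:
{"fn": "servo_tool", "kwargs": {
  "moves": [
    [0.03, 0, 0, 0, 1],
    [0, 0, 0, 0, 1],
    [0, 0, 0, 0, 1],
    [0, 0, 0, 0, 1],
    [0.03, 0, 0, 0, 1],
    [0, 0, 0, 0, 1],
    [0, 0, 0, 0, 1],
    [0, 0, 0, 0, 1],
    [0, 0, 0, 0, 1],
    [0, 0, 0, 0, 1]
  ]
}}

```text
clock: 20.4
tcp_pos: [0.5353, 0.164, 0.0766]
orientation: [0.504, 0.497, 0.503, -0.496]
wrist_force: [-3.8, -0.1, 5.8]
finger_gap: 0.013
```

Emit:
{"fn": "servo_tool", "kwargs": {
  "moves": [
    [0, 0, 0, 0, -1],
    [0, 0, 0, 0, -1],
    [0, 0, 0, 0, -1],
    [0, 0, 0, 0, -1],
    [0, 0, 0, 0, -1],
    [0, 0, 0, 0, -1],
    [0, 0, 0, 0, -1],
    [0, 0, 0, 0, -1],
    [0, 0, 0, 0, -1],
    [0, 0, 0, 0, -1]
  ]
}}

```text
clock: 21.65
tcp_pos: [0.5352, 0.164, 0.0762]
orientation: [0.504, 0.496, 0.503, -0.496]
wrist_force: [0.9, 0.0, -0.1]
finger_gap: 0.0854
```

Emit:
{"fn": "servo_tool", "kwargs": {
  "moves": [
    [-0.5, 0, 0, 0, -1],
    [-1, 0, 0, 0, -1],
    [-2, 0, 0, 0, -1],
    [-2.5, 0, 0, 0, -1],
    [-3, 0, 0, 0, -1],
    [-3, 0, 0, 0, -1],
    [0, 0, 2.5, 0, -1],
    [0, 0, 2.5, 0, -1],
    [0, 0.6, 2.5, 0, 0.7],
    [0, 0, 1, 0, 1]
  ]
}}

```text
clock: 22.9
tcp_pos: [0.5429, 0.078, 0.197]
orientation: [0.503, 0.497, 0.503, -0.497]
wrist_force: [-0.6, 0.5, -1.0]
finger_gap: 0.0517
```

```bash
python3 - <<'E'
from h import *
s=env.get_state(); print(s["clock"],s["tcp_pos"],yaw_y(toolR(s)),s["wrist_force"])
w=optics.read_camera("wrist"); cv2.imwrite("pics/w7.png",w["pixels"]); np.savez("w7.npz",**w)
sc=optics.read_camera("scene"); sd=optics.read_camera("side")
for p,n in((w,"w"),(sc,"sc"),(sd,"sd")):
  for m,z in(("plate",.055),("handle",.095),("latch_tab",.0865),("latch_block",.063)):
    for d in models.pinpoint(m,p)[:2]: print(n,m,d["location"],round(d["conf"],2),at_z(p,d["location"],z).round(4))
E
```

```text
22.9 [0.54285551 0.07804486 0.19695619] 0.01256274178630691 [-0.57127555  0.47069579 -1.03173139]
w plate [73.5, 360.7] 0.93 [ 0.3516 -0.0931  0.055 ]
w plate [267.9, 80.0] 0.67 [0.5349 0.162  0.055 ]
w handle [264.9, 72.9] 0.9 [0.534  0.1643 0.095 ]
w handle [238.0, 259.8] 0.39 [0.5144 0.0326 0.095 ]
w latch_tab [281.8, 205.9] 0.83 [0.5465 0.0725 0.0865]
w latch_block [278.7, 186.2] 0.95 [0.5441 0.0818 0.063 ]
sc plate [333.6, 262.0] 0.83 [0.5312 0.1657 0.055 ]
sc plate [227.2, 133.7] 0.81 [ 0.4441 -0.3087  0.055 ]
sc handle [223.7, 126.6] 0.86 [ 0.4563 -0.3008  0.095 ]
sc handle [333.2, 252.1] 0.75 [0.5325 0.1602 0.095 ]
sc latch_tab [300.2, 232.0] 0.57 [0.5429 0.0726 0.0865]
sc latch_tab [433.1, 267.8] 0.53 [0.4069 0.3286 0.0865]
sc latch_block [302.0, 239.3] 0.66 [0.5431 0.0795 0.063 ]
sc latch_block [329.9, 258.8] 0.22 [0.5348 0.1569 0.063 ]
sd plate [236.5, 244.6] 0.97 [0.5422 0.1596 0.055 ]
sd plate [363.5, 234.1] 0.89 [ 0.2902 -0.0907  0.055 ]
sd handle [369.4, 167.9] 0.68 [ 0.4089 -0.312   0.095 ]
sd handle [236.8, 239.8] 0.6 [0.5259 0.1696 0.095 ]
sd latch_block [256.3, 224.5] 0.88 [0.5454 0.0741 0.063 ]
```

View pics/w7.png

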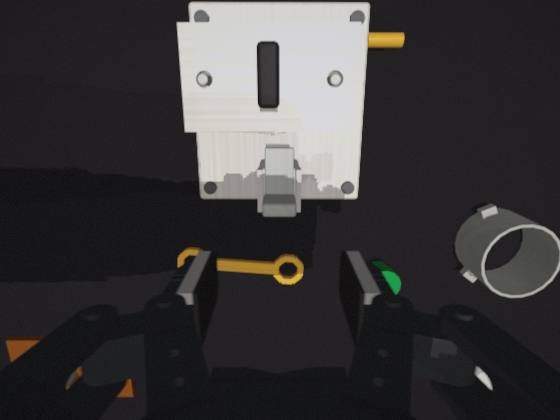

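The plate lies home: rods show centred in both holes at (204,79) and (335,79). The latch tab is at (280,206). Next I'll bring the shut fingers down behind the tab and push it along +y.

Emit:
{"fn": "servo_tool", "kwargs": {
  "moves": [
    [0, 0.1, 1.7, 0, 1],
    [0, 0.1, 1.7, 0, 1],
    [0, 0, 0, 0, 1],
    [2, 0, 0, 0, 1],
    [2.5, 0, 0, 0, 1],
    [2.5, 0, 0, 0, 1],
    [2, 0, 0, 0, 1],
    [1.5, 0, 0, 0, 1],
    [1, 0, 0, 0, 1],
    [0, 0, 0, 0, 1]
  ]
}}

```text
clock: 24.9
tcp_pos: [0.5445, 0.0451, 0.0807]
orientation: [0.503, 0.496, 0.504, -0.497]
wrist_force: [-0.1, 0.3, 0.3]
finger_gap: 0.0002
```

```bash
python3 - <<'E'
from h import *
s=env.get_state(); print(s["clock"],s["tcp_pos"],yaw_y(toolR(s)),s["wrist_force"])
a=[]
for n,(r,c) in dict(scene=(170,240),side=(150,180)).items():
    p=optics.read_camera(n); a.append(cv2.resize(p["pixels"][r:r+130,c:c+130],(400,400),interpolation=cv2.INTER_CUBIC))
cv2.imwrite("pics/b8.png",np.hstack(a))
E
```

```text
24.9 [0.54449754 0.04508597 0.08067216] 0.013844518325207732 [-0.08183978  0.28749333  0.2764864 ]
```

View pics/b8.png

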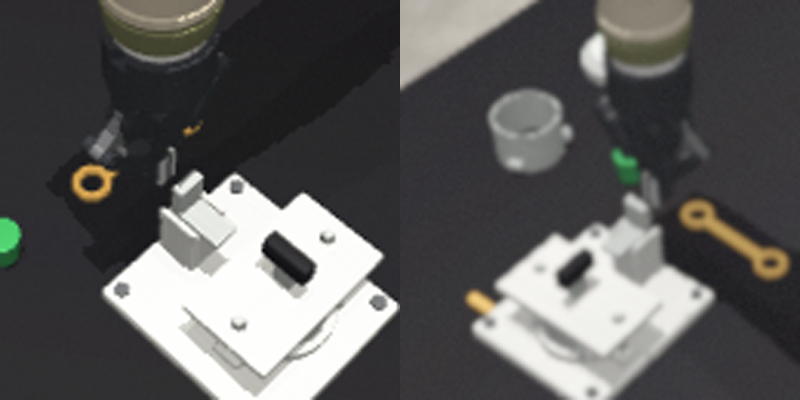

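The shut fingers stand just behind the tab. Pushing slowly.

Emit:
{"fn": "servo_tool", "kwargs": {
  "moves": [
    [0, 0, -0.4, 0, 1],
    [0, 0, -0.4, 0, 1],
    [0, 0, -0.4, 0, 1],
    [0, 0, -0.4, 0, 1],
    [0, 0, -0.4, 0, 1],
    [0, 0, -0.4, 0, 1],
    [0, 0, -0.4, 0, 1],
    [0, 0, -0.4, 0, 1],
    [0, 0, 0, 0, 1],
    [0, 0, 0, 0, 1]
  ]
}}

```text
clock: 26.25
tcp_pos: [0.544, 0.0775, 0.0809]
orientation: [0.503, 0.496, 0.504, -0.496]
wrist_force: [-0.1, -0.5, 0.5]
finger_gap: -0.0002
```

Emit:
{"fn": "servo_tool", "kwargs": {
  "moves": [
    [0, 0, -0.3, 0, 1],
    [0, 0, -0.3, 0, 1],
    [0, 0, -0.2, 0, 1],
    [0, 0, -0.1, 0, 1],
    [0, 0, 0, 0, 1],
    [0, 0, 0, 0, 1],
    [0, 0, 0, 0, 1],
    [0, 0, 0, 0, 1],
    [0, 0, 0, 0, 1],
    [0, 0, 0, 0, 1]
  ]
}}

```text
clock: 27.5
tcp_pos: [0.5445, 0.0862, 0.0813]
orientation: [0.504, 0.497, 0.503, -0.496]
wrist_force: [-0.2, -0.3, -0.4]
finger_gap: -0.0
```

```bash
python3 - <<'E'
from h import *
s=env.get_state(); print(s["clock"],s["tcp_pos"],s["wrist_force"])
w=optics.read_camera("wrist"); cv2.imwrite("pics/w9.png",w["pixels"]); np.savez("w9.npz",**w)
E
```

```text
27.5 [0.54448532 0.08621363 0.08128378] [-0.17901422 -0.33590104 -0.39658444]
```

View pics/w9.png

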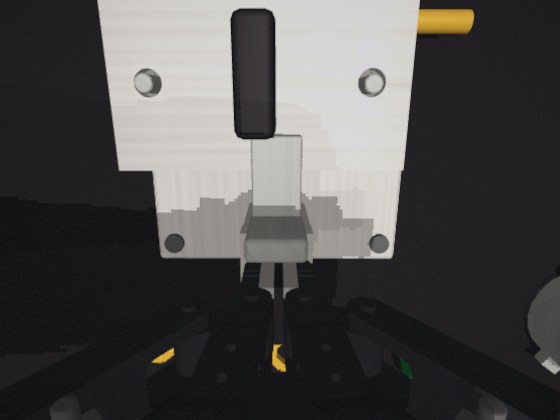

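```bash
python3 - <<'E'
from h import *
w=dict(np.load("w9.npz"))
print("tip",at_z(w,(277,135),.0715),"tab top rear",at_z(w,(277,261),.1015),"tab top front?",at_z(w,(277,231),.1015),at_z(w,(277,218),.1015))
w=dict(np.load("w7.npz"))
print("before: tip",at_z(w,(279,145),.0715),"tab",at_z(w,(279,216),.1015),at_z(w,(279,197),.1015))
E
```

```text
tip [0.54393142 0.14171981 0.0715    ] tab top rear [0.54464442 0.09812512 0.1015    ] tab top front? [0.54447364 0.11004968 0.1015    ] [0.54440225 0.11503471 0.1015    ]
before: tip [0.54386288 0.11538129 0.0715    ] tab [0.54442529 0.06953785 0.1015    ] [0.54422731 0.08333205 0.1015    ]
```

Emit:
{"fn": "servo_tool", "kwargs": {
  "moves": [
    [0, 0, -0.1, 0, 1],
    [0, 0, -0.1, 0, 1],
    [0, 0, -0.1, 0, 1],
    [0, 0, 0, 0, 1],
    [0, 0, 0, 0, 1],
    [0, 0, 0, 0, 1],
    [0, 0, 0, 0, 1],
    [0, 0, 0, 0, 1],
    [0, 0, 0, 0, 1],
    [0, 0, 0, 0, 1]
  ]
}}

```text
clock: 28.8
tcp_pos: [0.5443, 0.0891, 0.0812]
orientation: [0.504, 0.497, 0.503, -0.496]
wrist_force: [1.0, -1.4, 0.6]
finger_gap: -0.0002
```

Emit:
{"fn": "servo_tool", "kwargs": {
  "moves": [
    [0, 0, -0.05, 0, 1],
    [0, 0, -0.05, 0, 1],
    [0, 0, -0.05, 0, 1],
    [0, 0, 0, 0, 1],
    [0, 0, 0, 0, 1],
    [0, 0, 0, 0, 1],
    [0, 0, 0, 0, 1],
    [0, 0, 0, 0, 1],
    [0, 0, 0, 0, 1],
    [0, 0, 0, 0, 1]
  ]
}}

```text
clock: 30.05
tcp_pos: [0.5441, 0.0907, 0.0811]
orientation: [0.503, 0.496, 0.504, -0.497]
wrist_force: [0.5, -1.6, 0.1]
finger_gap: 0.0001
```

Emit:
{"fn": "servo_tool", "kwargs": {
  "moves": [
    [0, 0, -0.05, 0, 1],
    [0, 0, -0.05, 0, 1],
    [0, 0, 0, 0, 1],
    [0, 0, 0, 0, 1],
    [0, 0, 0, 0, 1],
    [0, 0, 0, 0, 1],
    [0, 0, 0, 0, 1],
    [0, 0, 0, 0, 1],
    [0, 0, 0, 0, 1],
    [0, 0, 0, 0, 1]
  ]
}}

```text
clock: 31.3
tcp_pos: [0.5442, 0.0916, 0.0811]
orientation: [0.503, 0.496, 0.503, -0.497]
wrist_force: [-0.1, -2.3, -1.5]
finger_gap: 0.0002
```

```bash
python3 - <<'E'
from h import *
s=env.get_state(); print(s["clock"],s["tcp_pos"],s["wrist_force"])
w=optics.read_camera("wrist"); cv2.imwrite("pics/w10.png",cv2.resize(w["pixels"][0:300,140:420],None,fx=2,fy=2)); np.savez("w10.npz",**w)
E
```

```text
31.3 [0.54416303 0.09158451 0.08111995] [-0.09713332 -2.29744387 -1.46289244]
```

View pics/w10.png

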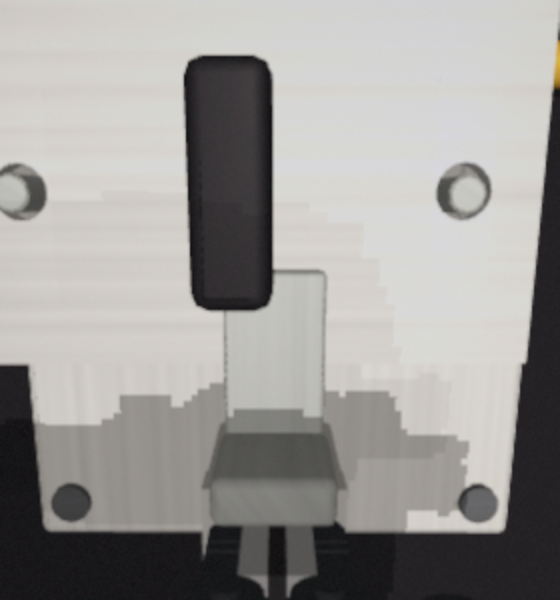

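```bash
python3 - <<'E'
from h import *
w=dict(np.load("w10.npz"))
for z,u in((.0715,(290,135.5)),(.1015,(276,262)),(.1015,(276,240))): print(at_z(w,u,z))
E
```

```text
[0.54903644 0.14697489 0.0715    ]
[0.5439364  0.10316754 0.1015    ]
[0.54381789 0.11197356 0.1015    ]
```

Emit:
{"fn": "servo_tool", "kwargs": {
  "moves": [
    [0, 0, -0.05, 0, 1],
    [0, 0, -0.05, 0, 1],
    [0, 0, 0, 0, 1],
    [0, 0, 0, 0, 1],
    [0, 0, 0, 0, 1],
    [0, 0, 0, 0, 1],
    [0, 0, 0, 0, 1],
    [0, 0, 0, 0, 1],
    [0, 0, 0, 0, 1],
    [0, 0, 0, 0, 1]
  ]
}}

```text
clock: 32.6
tcp_pos: [0.5441, 0.0916, 0.0811]
orientation: [0.504, 0.496, 0.503, -0.497]
wrist_force: [0.2, -6.3, -0.4]
finger_gap: 0.0002
```

The tip stopped moving while the force rose to 6 N, so the latch is on its end stop. Backing off and rising clear.

Emit:
{"fn": "servo_tool", "kwargs": {
  "moves": [
    [0, 0, 0.5, 0, 1],
    [0, 0, 1, 0, 1],
    [0, 0, 1.5, 0, 1],
    [0, 0, 1.5, 0, 1],
    [-2, 0, 1, 0, 1],
    [-3, 0, 0, 0, 1],
    [-3, 0, 0, 0, 1],
    [-3, 0, 0, 0, 1],
    [-1, 0, 0, 0, 1],
    [0, 0, 0, 0, 1]
  ]
}}

```text
clock: 33.85
tcp_pos: [0.5452, 0.0371, 0.2013]
orientation: [0.504, 0.497, 0.503, -0.496]
wrist_force: [-0.1, 0.4, -0.5]
finger_gap: 0.0002
```

```bash
python3 - <<'E'
from h import *
s=env.get_state(); print(s["clock"],s["tcp_pos"],s["wrist_force"])
w=optics.read_camera("wrist"); i=w["pixels"]; np.savez("w11.npz",**w)
sc=optics.read_camera("scene")["pixels"]; sd=optics.read_camera("side")["pixels"]
cv2.imwrite("pics/w11.png",np.hstack([cv2.resize(i[0:240,140:420],(466,400)),cv2.resize(sc[210:330,265:363],(326,400),interpolation=cv2.INTER_CUBIC)]))
cv2.imwrite("pics/full11.png",sc)
E
```

```text
33.85 [0.54524937 0.03710323 0.20126302] [-0.11465745  0.43330897 -0.53694377]
```

View pics/w11.png

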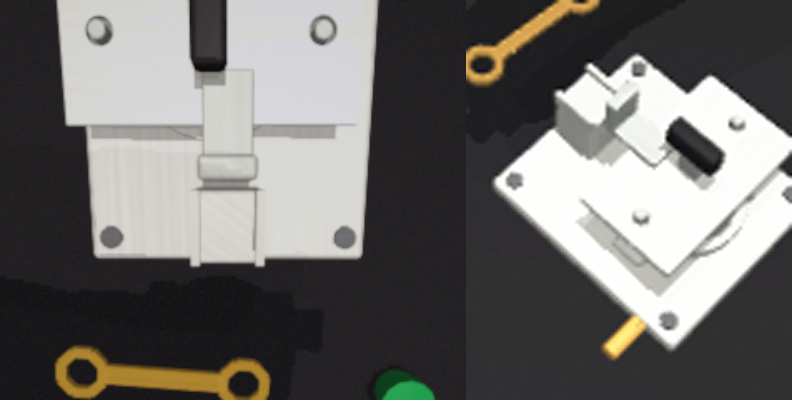

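View pics/full11.png

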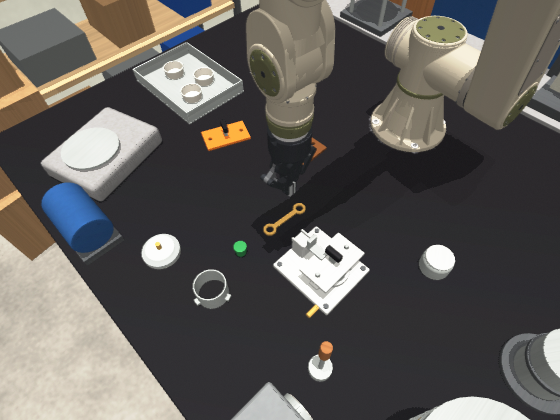

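The plate lies level, with rods through both holes (wrist crop 98,30 and 322,30). The tongue covers its edge and the tab has cleared the block. The gripper is free and the bystanders haven't moved. Handing in.

```bash
python3 -c "
from h import *
print(order.hand_in())"
```

```text
the job is handed in; nothing more can be done
None
```

The clamp plate is home on the core ring with the latch fully in, and I handed the job in at about 34 s of the 72 s allowed.

- **Plate:** I picked up the white plate by its handle and lined up its holes with the rod tips through the wrist camera. It dropped over both rods without needing to slide about on the tips. It met the core ring at about 10 N, and I opened the gripper there.
- **Latch:** I pushed the tab in with the shut fingers until it stopped moving and the force rose to 6 N. The pictures put its travel at 32–34 mm, against 33 mm for fully in.
- **Last checks:** The final pictures show the plate looking level, a rod through each hole, and the tongue over the plate's edge. The gripper is clear at 0.20 m with about 0.5 N on the wrist, and the bystanders looked unmoved in the scene picture.
- **Disagreements:** Single-camera network points for the plate differed by about 10 mm between the scene and side views. I relied on the rods and holes in the wrist camera instead. No other check failed, and the hand-in itself gives no verdict.

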